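# Close and lock the loaded centrifuge rotor

### The arm

A 6-joint arm with a two-finger parallel gripper is mounted at the origin on the work surface. World frame = base frame: x ahead of the robot, y to its left, z up, the work surface at z = 0. Lengths are in m, angles in rad, forces in N, time in s.
With the tool pointing down it reaches from about 0.375 to 0.925 m from the base axis. Payload 5.7 kg.
Tool frame: the origin (TCP) lies midway between the tips of the shut fingers; the grasp point (between the pads) lies 19 mm behind it; z points along the fingers, y is the line along which they close (so a half turn about z gives the same grasp; the last joint's range is limited). The gripper opens to 88 mm and grips with 3 to 60 N. Pads are 20 mm wide; open, the fingers measure 115 mm over their backs; the gripper's body (75 mm by 178 mm) begins 61 mm behind the grasp point.
Start: joints at [-1.274, 0.359, 1.51, -0, 1.272, -0.115], TCP at [0.24, -0.55, 0.223] pointing down, gripper open.
Joint ranges: [-2.97, 2.97], [-1.01, 2.36], [0.21, 2.38], [-0.96, 4.11], [0.2, 2.71], [-2.98, 2.98]. Speed limits (rad/s): [2.39, 2.39, 3.14, 3.14, 3.14, 3.14].

### API

Orientations are given as a unit quaternion [x, y, z, w].
In Python, from bench import move_ptp, servo_line, goto_joints, move_gripper, sleep, inverse_kinematics, capture, PlanningError, close_job, spot_in, silhouettes, current_clock, current_joint_pos, current_qvel, current_joint_torque, current_position, current_orientation, current_force, current_torque, current_finger_gap, current_grip_force gives the robot as it stands. Calls block until the motion is done:
- move_ptp(position, orientation): joint-space move of the TCP to a pose.
- servo_line(position, orientation=None, rate=0.15, contact_N=None): straight line of the TCP; orientation=None keeps the orientation; rate is the mean speed in m/s. With contact_N (N) it stops when the force on the tool has changed by that much, and returns True; else False.
- goto_joints(angles): joint-space move.
- move_gripper(opening): finger opening in m; the grip force is fixed at half the most; returns when the fingers have stopped.
- sleep(seconds).
- inverse_kinematics(position, orientation): joint angles nearest the present ones, or None.
- capture(name): name is "scene" or "top"; returns a dict with "image" (384x512x3 uint8, blue, green, red), "range_z" (384x512 float32, m along the optical axis (not along the pixel's ray), 0 where there is no reading), "intrinsics" (3x3 intrinsics, pixels), "R" (3x3) and "t" (3): a world point X has camera coordinates R X + t. Camera axes: x right, y down, z forward; pixel columns grow to the right and rows downward; lengths in m; the calibration is good to about 2 mm. A picture is of the moment at which its call begins.
A pose or a line that the arm cannot do raises PlanningError and nothing moves.
- close_job(): hands the job in; it is judged then, once.
Trained networks look in the newest picture that a camera, given by its name, has taken for a name from the list of things; names that differ only in an ending like _2 or _b are one class to them, and where a whole thing is asked for, a point or a joint stands for the part that bears it (a point fixed in the world has none). Each returns a list of dicts, best first, with "conf" (0 to 1); they miss things now and then, are a little off and sometimes report something else, mostly with a low value. They report only what shows in the picture. A call takes as long as a camera call. They do not tell look-alikes from the thing itself.
- spot_in(camera, query): "xy" ([column, row] in pixels, amid what is visible of it).
- silhouettes(camera, query): "region" (384x512 bool, what is visible of it) and "xy" ([column, row] in pixels, amid what is visible of it).
Readings, each from a call of its own:
- current_clock(): time.
- current_joint_pos(): joint angles.
- current_qvel(): joint speeds.
- current_joint_torque(): joint torques, N m.
- current_position(): TCP position.
- current_orientation(): TCP orientation.
- current_force(): force on the tool from outside, world axes, zero at the start.
- current_torque(): the same for the moment, N m.
- current_finger_gap(): finger opening in m.
- current_grip_force(): force on a finger pad.
Only numpy, scipy, OpenCV 4.12 (cv2) and the standard library are available. Lean on these libraries where they do the work, as an engineer would, in place of code of your own. Each camera call takes 0.05 s, during which the arm holds its last target. There are 200 camera calls.

### The job

Close the loaded centrifuge rotor: take its lid by the knob, let the two lugs under it down into the slots of the rotor's collar, press the lid gently down against its springy seal until the lugs are below the collar's flange, and only then turn the knob clockwise to the stop until its ratchet clicks. One click is enough, never more than four, and none before the lid is pressed down. Let go with the lid locked down level on the rotor, and leave the tube rack, the dish and the tip box where they are.

Things in the scene. Friction and masses are not known exactly. Their poses are not given: they have to be found in the camera images.
- stand: Round black stand, 156 mm wide, 20 mm high, fixed to the bench; origin under its centre, z up. On it sits the aluminium rotor, 132 mm across, 55 mm high, gripped so that it does not turn or lift when worked on. The rotor's slot line lies only roughly along the stand's x axis: it was set down turned by up to 0.55 rad either way. This is not measured: find it by feel or by eye.
- collar_top (a point): Centre of the mouth of the rotor's bayonet collar, at its top, 75 mm above the stand's origin, level with the rim; axes as the stand's. Collar: bore 41 mm, outside 66 mm. Its top is an inward flange 4 mm thick with two slots across from each other, 11 mm wide at the bore, wider outwards, reaching 28 mm from the axis. A low steel rib on the rim, 63 mm from the axis, marks each slot.
- lug_run (a point): On the collar's axis, 8 mm below its top: where the foot of a locked lid sits. Below the flange each lug can run clockwise (seen from above) by about 0.7 rad from its slot to a hard stop, and hardly at all anticlockwise. To run, the lid's foot must be at least 8 mm below the collar's top; at 11 mm the disc meets the collar.
- seal (a joint): Black sprung seal ring on the rotor, 56 mm from the axis, its top 7 mm above the collar's top when free, so that the lid's disc meets it when the lid's foot is 4 mm below the collar's top. Value: how far it is pushed down (m), 0 free, 0.004 under a locked lid. It pushes up with 5 N at first touch and 1 N more per mm. A lid let go unlocked is lifted back to where it met it.
- lid: Loose aluminium lid, disc 120 mm across, about 310 g in all, standing on its stem. Origin on the axis at the foot of the stem, z up. Stem 38 mm across, 11 mm long below the disc, foot bevelled; at the foot two lugs across from each other, 8 mm wide, 4 mm high, reach 25.5 mm from the axis along the lid's +x and -x (steel ribs near the disc's edge mark them). Middle of the disc's top: 19 mm.
- knob_grip (a point): On the lid's axis, 47 mm above its origin, where to hold the knob; axes as the lid's. The black knob is a bar 46 mm long (along the lid's x at the start) and 22 mm thick (grip it across, along y), reaching from 26 to 55 mm above the lid's origin, on a round base 56 mm wide that hides the ratchet. Grip firmly, 50 N or more.
- knob (a joint): Turn of the knob on the lid (rad), 0 at the start, growing clockwise from above. Below about 0.25 N m the knob carries the lid round; at 0.3 to 0.4 N m its ratchet slips, one click each 0.314 rad: the torque climbs over 0.13 rad, falls away over the tooth's top, and the pawls drop with a click at about 0.26. Anticlockwise it always carries the lid.
- tube_rack: Bystander: white rack with small capped tubes, 85 x 165 x 42 mm, origin under its centre.
- dish: Bystander: clear round culture dish with its lid on, 63 mm across, 15 mm high, origin under its centre.
- tip_box: Bystander: grey and clear pipette tip box, 85 x 122 x 58 mm, origin under its centre.
Not all that is in view belongs to the job. What is shaped like the lid but blue or red is not meant. Leave any green look-alike of the stand alone.

How it is judged:
On the way, in this order (a step that is already met when the one before it is completed fails the run):
1. the lid's lugs have gone down through the slots of the collar (z of lid in the frame of collar_top below -0.003 m and horizontal distance between lid and collar_top below 0.004 m and angle between lid's own z axis and vertical below 0.06 rad), for 0.1 s.
2. the lid is pressed down so far that its lugs are below the flange, the ratchet not having clicked yet (z of lid in the frame of collar_top below -0.0078 m), for 0.1 s.
3. with the lid down, the ratchet has clicked (value of joint knob above 0.27 rad and z of lid in the frame of collar_top below -0.0068 m), for 0.05 s.
At the end, for the whole second after the job is handed in: The lid is on the rotor, released and at rest, centred within 4 mm, level within 0.05 rad, and held down by its lugs against the sprung seal (its foot at least 6.8 mm below the collar's top); the ratchet has clicked over one to four teeth (all of step 3 and horizontal distance between lid and collar_top below 0.004 m and angle between lid's own z axis and vertical below 0.05 rad and linear speed of lid below 0.02 m/s); the robot touches nothing.
It fails at once if the ratchet is run on past four clicks (value of joint knob above 1.5 rad).
It fails at once if the lid is forced on the rotor with more than 60 N (contact force between lid and stand above 60 N).
It fails at once if the tube rack is disturbed (distance of tube_rack from where it was at the start of the episode above 0.015 m).
It fails at once if the dish is disturbed (distance of dish from where it was at the start of the episode above 0.015 m).
It fails at once if the tip box is disturbed (distance of tip_box from where it was at the start of the episode above 0.015 m).
It also fails if it takes over 72 s, if anything falls off the work surface, if the arm or the gripper's body presses on something with over 40 N, if the wrist force passes 120 N, or if a joint passes its speed limit or range.

## Working session

There is one attempt and no reset: what is moved stays moved. The work goes in short steps, each a Python script; the robot and the scene stay as the last script left them, time stands still between calls to the robot, and variables do not carry over. Pictures are saved under pics/ and viewed, at most 10 in all, crops included, and the job is handed in when it is done.

```bash
mkdir -p pics; ls; cat > h.py <<'E'
import numpy as np, cv2
from bench import *
from scipy.spatial.transform import Rotation as Rn
def cloud(c):
    z=c["range_z"]; K=c["intrinsics"]; v,u=np.indices(z.shape)
    P=np.stack([(u-K[0,2])/K[0,0]*z,(v-K[1,2])/K[1,1]*z,z],-1)
    W=(P-c["t"])@c["R"]; W[z==0]=np.nan
    return W
def down(yaw): # tool z down, tool y axis along world angle yaw
    y=np.array([np.cos(yaw),np.sin(yaw),0]); z=np.array([0,0,-1.]); x=np.cross(y,z)
    return Rn.from_matrix(np.stack([x,y,z],1)).as_quat()
E
python3 - <<'E'
from h import *
ims=[]
for n in ("scene","top"):
    c=capture(n); ims.append(c["image"]); W=cloud(c)
    np.savez(f"pics/{n}.npz",W=W,im=c["image"],K=c["intrinsics"],R=c["R"],t=c["t"])
    print(n,"cam at",(-c["R"].T@c["t"]).round(3))
    for q in ("lid","stand","knob","tube_rack","dish","tip_box"):
        for s in silhouettes(n,q)[:4]:
            P=W[s["region"]]; P=P[~np.isnan(P[:,0])]
            print(q,round(s["conf"],2),np.round(s["xy"]),s["region"].sum(),np.median(P,0).round(3),P.min(0).round(3),P.max(0).round(3))
    cv2.imwrite(f"pics/{n}.png",cv2.resize(c["image"],(768,576)))
print(current_position(),current_orientation(),current_clock())
E
```

```text
pics
scene cam at [ 0.868 -0.595  1.14 ]
lid 0.79 [182. 216.] 978 [ 0.324 -0.182  0.019] [ 0.262 -0.232 -0.003] [ 0.373 -0.117  0.06 ]
lid 0.77 [282. 279.] 1344 [ 0.696 -0.206  0.019] [ 0.629 -0.259 -0.003] [ 0.751 -0.141  0.061]
lid 0.56 [235. 243.] 1168 [ 0.52  -0.178  0.019] [ 0.453 -0.231 -0.002] [ 0.574 -0.114  0.061]
stand 0.73 [283. 163.] 1777 [0.515 0.126 0.064] [ 0.432  0.068 -0.001] [0.584 0.206 0.086]
stand 0.67 [354. 146.] 1727 [0.69  0.298 0.063] [ 0.61   0.242 -0.005] [0.763 0.38  0.086]
stand 0.28 [317. 244.] 332 [ 0.73  -0.059  0.015] [ 0.701 -0.089  0.003] [ 0.759 -0.024  0.022]
knob 0.83 [231. 240.] 281 [ 0.52  -0.178  0.04 ] [ 0.484 -0.199  0.017] [ 0.542 -0.142  0.061]
knob 0.75 [285. 275.] 291 [ 0.696 -0.206  0.041] [ 0.668 -0.226  0.018] [ 0.721 -0.174  0.061]
knob 0.74 [178. 215.] 225 [ 0.324 -0.181  0.04 ] [ 0.294 -0.199  0.02 ] [ 0.345 -0.152  0.06 ]
tube_rack 0.68 [202. 314.] 2206 [ 0.552 -0.405  0.038] [ 0.444 -0.45  -0.004] [ 0.63  -0.346  0.047]
dish 0.54 [317. 249.] 354 [ 0.729 -0.06   0.015] [ 0.698 -0.089 -0.005] [ 0.759 -0.019  0.022]
tip_box 0.97 [31
[... 648 characters left out ...]
 0.628 -0.352  0.052]
knob 0.79 [309. 190.] 277 [ 0.512 -0.17   0.03 ] [ 0.486 -0.203  0.013] [ 0.54  -0.146  0.064]
knob 0.77 [318. 134.] 245 [ 0.687 -0.198  0.037] [ 0.664 -0.227  0.016] [ 0.717 -0.176  0.062]
knob 0.72 [310. 254.] 264 [ 0.317 -0.171  0.032] [ 0.29  -0.203  0.015] [ 0.342 -0.146  0.065]
dish 0.51 [273. 122.] 297 [ 0.726 -0.059  0.015] [ 0.695 -0.089 -0.003] [ 0.757 -0.031  0.024]
tip_box 0.76 [111. 195.] 1289 [0.495 0.429 0.057] [ 0.431  0.383 -0.003] [0.559 0.5   0.068]
tip_box 0.23 [271. 119.] 330 [ 0.727 -0.059  0.014] [ 0.695 -0.089 -0.009] [ 0.757 -0.025  0.024]
[ 0.24013994 -0.54983893  0.22266519] [ 9.78877880e-01  2.04445824e-01 -9.56921008e-07 -1.27170013e-05] 0.7
```

```bash
python3 - <<'E'
import cv2,numpy as np
t=cv2.imread("pics/top.png"); s=cv2.imread("pics/scene.png")
T=np.load("pics/top.npz")["im"]; S=np.load("pics/scene.npz")["im"]
a=cv2.resize(S[90:320,140:400],(520,460)); 
cr=[cv2.resize(T[y-32:y+32,x-32:x+32],(256,256),interpolation=cv2.INTER_CUBIC) for x,y in ((317,134),(310,192),(310,253),(149,132),(206,196),(386,184))]
cv2.imwrite("pics/m1.png",np.vstack([np.hstack(cr[:3]),np.hstack(cr[3:])]))
E
```

```text
(no output)
```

View pics/scene.png

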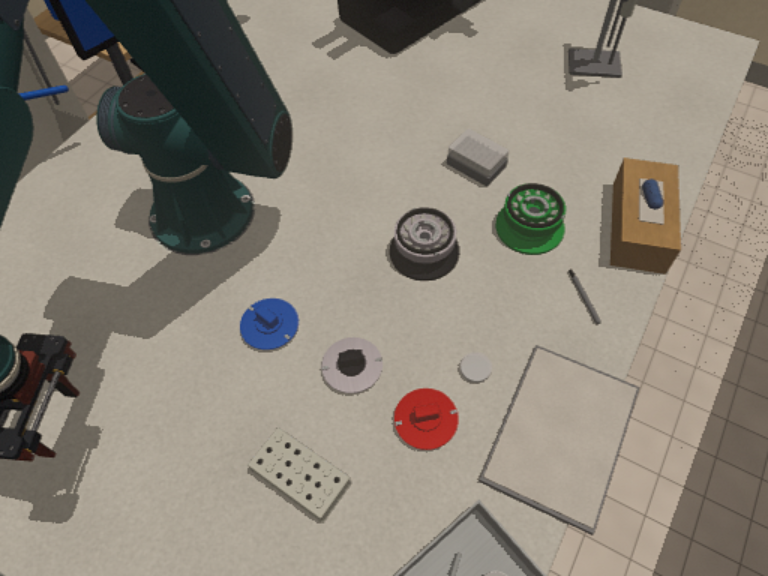

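View pics/m1.png

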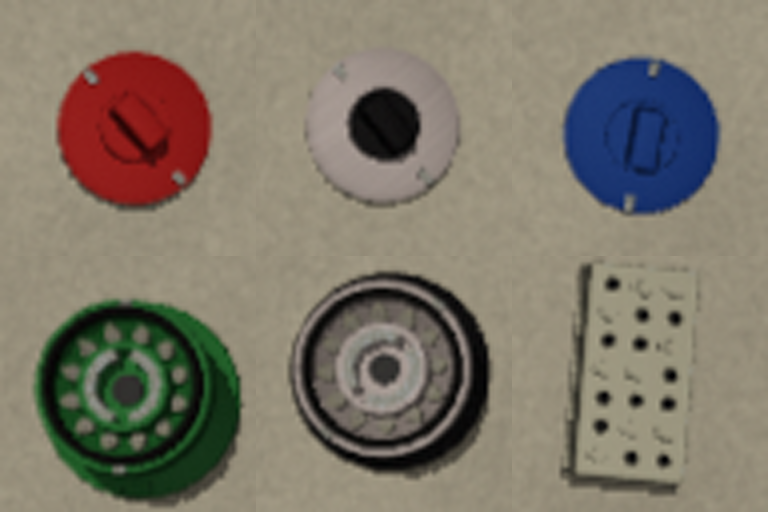

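```bash
cat >> h.py <<'E'
def ortho(im,K,R,t,c,z,half=0.075,n=300):
    # image row down = -x... use: col -> -y, row -> -x (as top view)
    s=2*half/n
    M=np.array([[0,-s,c[0]+half],[-s,0,c[1]+half],[0,0,z],[0,0,1]])
    H=K@np.hstack([R,np.reshape(t,(3,1))])@M
    return cv2.warpPerspective(im,H,(n,n),flags=cv2.INTER_CUBIC|cv2.WARP_INVERSE_MAP)
def fitcircle(P):
    P=P[:,:2]
    for _ in range(4):
        A=np.c_[2*P,np.ones(len(P))]; s=np.linalg.lstsq(A,(P**2).sum(1),rcond=None)[0]
        r=np.sqrt(s[2]+s[:2]@s[:2]); e=np.hypot(*(P-s[:2]).T)-r
        P=P[abs(e)<2*e.std()+1e-4]
    return s[:2],r
E
python3 - <<'E'
from h import *
rows=[]
for n in ("scene","top"):
    d=np.load(f"pics/{n}.npz"); W=d["W"]; r=[]
    for nm,c,z,lo,hi,rr in (("lid",(.515,-.174),.019,.014,.023,.07),("knobtop",(.515,-.174),.055,.048,.068,.04),("rotor",(.507,.14),.082,.07,.094,.072)):
        m=(np.hypot(W[...,0]-c[0],W[...,1]-c[1])<rr)&(W[...,2]>lo)&(W[...,2]<hi)
        h,_=cv2.findContours(m.astype(np.uint8),cv2.RETR_EXTERNAL,cv2.CHAIN_APPROX_NONE)
        h=max(h,key=len)[:,0]; P=W[h[:,1],h[:,0]]
        print(n,nm,fitcircle(P),"bbox mid",(np.nanmin(W[m],0)+np.nanmax(W[m],0))[:2]/2, "mean",W[m].mean(0),m.sum())
        if nm=="knobtop":
            X=W[m][:,:2]-W[m][:,:2].mean(0); w,v=np.linalg.eigh(X.T@X/len(X)); print("  axis",np.arctan2(*v[::-1,1]),np.sqrt(w))
    for c,z in (((.515,-.174),.021),((.507,.14),.076)):
        o=ortho(d["im"],d["K"],d["R"],d["t"],c,z)
        o=cv2.createCLAHE(3,(4,4)).apply(cv2.cvtColor(o,6)); r.append(o)
    rows.append(np.hstack(r))
cv2.imwrite("pics/m2.png",np.vstack(rows))
E
```

```text
scene lid (array([ 0.51444002, -0.17148597]), np.float64(0.058333066740599855)) bbox mid [ 0.51492452 -0.17176494] mean [ 0.51612683 -0.17494798  0.01801119] 847
scene knobtop (array([ 0.5155196 , -0.17254899]), np.float64(0.017552506102468553)) bbox mid [ 0.51544137 -0.17197805] mean [ 0.51547971 -0.17219135  0.05485499] 112
  axis -2.436188628136172 [0.0062616  0.01308688]
scene rotor (array([0.50792666, 0.14491451]), np.float64(0.06370504461526845)) bbox mid [0.50746139 0.14519276] mean [0.50889845 0.14130233 0.07653878] 686
top lid (array([ 0.51210802, -0.17199399]), np.float64(0.057718507346789315)) bbox mid [ 0.51175087 -0.17183185] mean [ 0.51062951 -0.17184199  0.01829927] 729
top knobtop (array([ 0.51192854, -0.17221524]), np.float64(0.01762801017727367)) bbox mid [ 0.5116506  -0.17226937] mean [ 0.51158006 -0.17189458  0.05499016] 105
  axis -2.459767702005613 [0.00624717 0.01312951]
top rotor (array([0.50550693, 0.14621123]), np.float64(0.06448815077632761)) bbox mid [0.50647047 0.14703841] mean [0.50549183 0.14713785 0.07716949] 821
```

View pics/m2.png

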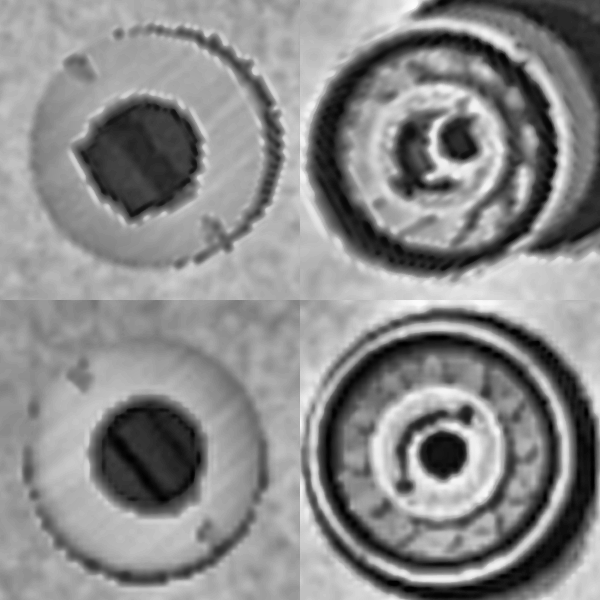

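The middle lid, at crop pixel (383,125), is bare aluminium with a black knob and is the one I want. The grey rotor on the black stand is the target. In the rectified top view its slots show at (467,412) and (403,488), so its slot line is about -0.69 rad. The lid's ribs lie at +0.69 rad.

```bash
python3 - <<'E'
from h import *
L=np.array([.5133,-.172]); R0=np.array([.5068,.1455]); a=.69; s=-.69
for k in (1,-1):
    yg=a+k*np.pi/2
    q=inverse_kinematics([*L,.0285],down(yg)); print(k,"grasp",np.round(q,2) if q is not None else None)
    for yy in (s+np.pi/2,s-np.pi/2,s-1.1+np.pi/2,s-1.1-np.pi/2):
        q=inverse_kinematics([*R0,.11],down(yy)); print("  place",round(yy,2),np.round(q,2) if q is not None else None)
E
```

```text
1 grasp [-0.45  0.53  1.82 -0.    0.79 -2.71]
  place 0.88 [ 0.15  0.39  1.79 -0.    0.96 -0.73]
  place -2.26 [ 0.15  0.39  1.79 -0.    0.96  2.41]
  place -0.22 [ 0.15  0.39  1.79 -0.    0.96  0.37]
  place -3.36 [ 0.15  0.39  1.79 -0.    0.96 -2.77]
-1 grasp [-0.45  0.53  1.82 -0.    0.79  0.43]
  place 0.88 [ 0.15  0.39  1.79 -0.    0.96 -0.73]
  place -2.26 [ 0.15  0.39  1.79 -0.    0.96  2.41]
  place -0.22 [ 0.15  0.39  1.79 -0.    0.96  0.37]
  place -3.36 [ 0.15  0.39  1.79 -0.    0.96 -2.77]
```

```bash
python3 - <<'E'
from h import *
L=np.array([.5133,-.172]); o=down(.69-np.pi/2)
move_gripper(.088)
move_ptp([*L,.09],o)
print(servo_line([*L,.0285],rate=.06,contact_N=8),current_position())
f0=np.array(current_force())
move_gripper(0.0)
print("gap",current_finger_gap(),"grip",current_grip_force(),"f",current_force(),current_clock())
p=current_position(); servo_line([p[0],p[1],.12],rate=.1)
print("gap",current_finger_gap(),"F",np.array(current_force())-f0,current_torque())
W=cloud(c:=capture("scene"));
for n in("scene","top"):
    c=capture(n); W=cloud(c)
    z=W[...,2]; m=(np.hypot(W[...,0]-p[0],W[...,1]-p[1])<.075)&(z>.095)&(z<.117)
    P=W[m]; A=np.c_[P[:,:2]-p[:2],np.ones(len(P))]; print(n,m.sum(),"plane",np.linalg.lstsq(A,P[:,2],rcond=None)[0].round(4))
cv2.imwrite("pics/g.png",np.hstack([cv2.resize(c["image"][120:270,230:400],(510,450))]))
E
```

```text
False [ 0.51362023 -0.1721373   0.02883297]
gap 0.021628311403197934 grip 29.973174333572388 f [ 0.36942426 -0.31380827  0.48128868] 4.8833
gap 0.021616856515706967 F [-0.98077582 -0.24403803 -3.0779006 ] [-0.03186122  0.00328407 -0.01438768]
scene 575 plane [-0.0053  0.01    0.1082]
top 226 plane [ 0.0148 -0.0013  0.1079]
```

```bash
python3 - <<'E'
from h import *
C=np.array([.5068,.1455]); o=down(.88)
move_ptp([*C,.15],o); servo_line([*C,.112],rate=.1); sleep(.2)
f0=np.array(current_force()); T0=np.array(current_torque()); np.save("f0.npy",np.r_[f0,T0])
W=[]
for n in("scene","top"):
    c=capture(n); W=cloud(c); z=W[...,2]
    m=(np.hypot(W[...,0]-C[0],W[...,1]-C[1])<.07)&(z>.094)&(z<.109)
    h,_=cv2.findContours(m.astype(np.uint8),cv2.RETR_EXTERNAL,cv2.CHAIN_APPROX_NONE)
    h=max(h,key=len)[:,0]; print(n,fitcircle(W[h[:,1],h[:,0]]),m.sum())
hit=servo_line([*C,.0985],rate=.015,contact_N=4)
print(hit,current_position(),np.array(current_force())-f0,np.array(current_torque())-T0,current_clock(),current_finger_gap())
E
```

```text
scene (array([0.50972993, 0.14269568]), np.float64(0.050899441591948556)) 637
top (array([0.52251476, 0.09825463]), np.float64(0.018005119347244875)) 170
True [0.5066187  0.14545437 0.09867496] [-0.78506587 -0.65347256  5.79919324] [ 0.0665262  -0.17148823 -0.01406773] 8.9833 0.02221027963900286
```

```bash
python3 - <<'E'
from h import *
z=np.load("f0.npy"); 
p=current_position()
for t in (.0975,.0965,.0955,.0945,.0938):
    hit=servo_line([p[0],p[1],t],rate=.012,contact_N=9); sleep(.1)
    d=np.r_[current_force(),current_torque()]-z
    print(t,hit,np.round(current_position(),4),d.round(2),round(current_finger_gap(),4))
    if hit or d[2]>22: break
print(current_clock())
c=capture("scene"); W=cloud(c); Z=W[...,2]; C=p
m=(np.hypot(W[...,0]-C[0],W[...,1]-C[1])<.06)&(Z>.075)&(Z<.1)
P=W[m];A=np.c_[P[:,:2]-C[:2],np.ones(len(P))]; print(m.sum(),np.linalg.lstsq(A,P[:,2],rcond=None)[0].round(4))
im=c["image"][110:210,220:360]; t=capture("top")["image"][145:245,150:260]
cv2.imwrite("pics/p1.png",np.hstack([cv2.resize(im,(420,300)),cv2.resize(t,(330,300))]))
E
```

```text
0.0975 False [0.5069 0.1455 0.0977] [-0.99  0.    6.46  0.03 -0.1  -0.01] 0.022
0.0965 False [0.5069 0.1455 0.0966] [-0.24 -0.87  7.44  0.1  -0.15  0.01] 0.0219
0.0955 False [0.5069 0.1455 0.0956] [-0.58 -0.68  8.45  0.1  -0.13 -0.01] 0.0219
0.0945 False [0.5069 0.1455 0.0947] [ 0.22 -0.33  8.99  0.07 -0.06 -0.02] 0.0219
0.0938 False [0.5069 0.1455 0.0941] [-1.090e+00 -2.100e-01  1.022e+01  5.000e-02 -1.000e-02 -4.000e-02] 0.0217
10.7417
681 [-0.0063  0.0069  0.0843]
```

View pics/p1.png

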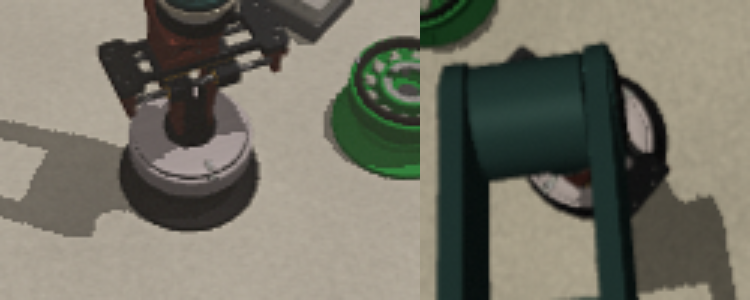

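The force rose at 1 N/mm down to about 9 mm, and the picture shows the lid lying level on the rotor at (195,150). That puts the lugs below the flange, so I turn clockwise now.

```bash
python3 - <<'E'
from h import *
z=np.load("f0.npy"); q0=np.array(current_joint_pos()); tr=[]; stop=None; peak=0; dropped=None
a=0.
while a<1.25:
    a+=.08 if a<.5 else .03
    q=q0.copy(); q[5]+=a; goto_joints(q); sleep(.05)
    d=np.r_[current_force(),current_torque()]-z; t=d[5]
    tr.append((a,t,d[2],current_finger_gap()*1e3))
    if a<.3 and t>.25: print("blocked early"); break
    if stop is None and t>.12 and a>.5: stop=a
    peak=max(peak,t)
    if stop and peak>.2 and t<.5*peak and dropped is None: dropped=a
    if dropped and a>=dropped+.03: break
print(np.round(tr,3)); print(stop,peak,dropped,current_position(),current_clock())
E
```

```text
[[ 8.0000e-02  9.0000e-02  1.0810e+01  2.1567e+01]
 [ 1.6000e-01  4.7000e-02  1.0191e+01  2.2097e+01]
 [ 2.4000e-01  7.4000e-02  1.0229e+01  2.2072e+01]
 [ 3.2000e-01  5.0000e-02  1.0446e+01  2.1949e+01]
 [ 4.0000e-01  1.9000e-02  1.0516e+01  2.1864e+01]
 [ 4.8000e-01  9.0000e-02  9.0040e+00  2.2195e+01]
 [ 5.6000e-01  8.2000e-02  9.6320e+00  2.1686e+01]
 [ 5.9000e-01  9.7000e-02  1.0068e+01  2.1903e+01]
 [ 6.2000e-01  6.0000e-02  1.0276e+01  2.1651e+01]
 [ 6.5000e-01  5.7000e-02  9.8070e+00  2.1913e+01]
 [ 6.8000e-01  8.8000e-02  9.8070e+00  2.2069e+01]
 [ 7.1000e-01  9.9000e-02  9.6850e+00  2.1769e+01]
 [ 7.4000e-01  1.0400e-01  9.2980e+00  2.2007e+01]
 [ 7.7000e-01  1.3000e-01  1.0614e+01  2.1876e+01]
 [ 8.0000e-01  2.1500e-01  1.0432e+01  2.1844e+01]
 [ 8.3000e-01  1.3100e-01  1.0863e+01  2.1933e+01]
 [ 8.6000e-01  4.7000e-02  9.6920e+00  2.1612e+01]
 [ 8.9000e-01 -1.8500e-01  9.7410e+00  2.1759e+01]]
0.7700000000000002 0.2153275594148781 0.8600000000000003 [0.50725797 0.14544742 0.09437019] 16.2417
```

```bash
python3 - <<'E'
from h import *
z=np.load("f0.npy"); q0=np.array(current_joint_pos()); tr=[]
for i in range(1,14):
    q=q0.copy(); q[5]+=.02*i; goto_joints(q); sleep(.08)
    d=np.r_[current_force(),current_torque()]-z
    tr.append((.89+.02*i,d[5],d[2],current_finger_gap()*1e3))
    if .89+.02*i>1.0 and d[5]>.2: break
print(np.round(tr,3)); print(current_position(),current_clock())
E
```

```text
[[ 9.1000e-01 -9.5000e-02  9.8270e+00  2.2272e+01]
 [ 9.3000e-01  2.8000e-02  9.5320e+00  2.2009e+01]
 [ 9.5000e-01  8.0000e-03  9.9800e+00  2.1736e+01]
 [ 9.7000e-01 -3.9000e-02  1.0059e+01  2.1877e+01]
 [ 9.9000e-01 -5.5000e-02  1.0318e+01  2.2170e+01]
 [ 1.0100e+00  1.0700e-01  1.0499e+01  2.1915e+01]
 [ 1.0300e+00  8.4000e-02  9.5390e+00  2.1893e+01]
 [ 1.0500e+00  1.1800e-01  8.7380e+00  2.1843e+01]
 [ 1.0700e+00  1.1200e-01  1.0027e+01  2.2136e+01]
 [ 1.0900e+00  1.8500e-01  1.0675e+01  2.1977e+01]
 [ 1.1100e+00  1.8200e-01  1.0349e+01  2.1441e+01]
 [ 1.1300e+00  1.5300e-01  1.0709e+01  2.1721e+01]
 [ 1.1500e+00  1.8100e-01  1.0950e+01  2.1908e+01]]
[0.50685193 0.14549791 0.09452269] 20.575
```

```bash
python3 - <<'E'
from h import *
z=np.load("f0.npy"); q=np.array(current_joint_pos()); q[5]-=.09; goto_joints(q)
p=np.array(current_position()); servo_line([p[0],p[1],p[2]+.001],rate=.01); sleep(.1)
print((np.r_[current_force(),current_torque()]-z).round(2))
move_gripper(.088); servo_line([p[0],p[1],.2],rate=.1)
move_ptp([.45,-.25,.3],down(.0))
C=np.array([.5068,.1455]); t=[]
for n in("scene","top"):
    c=capture(n); W=cloud(c); Z=W[...,2]; r=np.hypot(W[...,0]-C[0],W[...,1]-C[1])
    m=(r<.058)&(r>.03)&(Z>.07)&(Z<.1); P=W[m]; A=np.c_[P[:,:2]-C,np.ones(len(P))]
    print(n,"plane",np.linalg.lstsq(A,P[:,2],rcond=None)[0].round(4))
    m=(r<.035)&(Z>.115)&(Z<.135); X=W[m][:,:2]; print("knob c",X.mean(0),m.sum()); X=X-X.mean(0); w,v=np.linalg.eigh(X.T@X/len(X)); print("axis",np.arctan2(*v[::-1,1]),np.sqrt(w))
    t.append(cv2.createCLAHE(3,(4,4)).apply(cv2.cvtColor(ortho(c["image"],c["intrinsics"],c["R"],c["t"],C,.087),6)))
cv2.imwrite("pics/r1.png",np.hstack(t)); print(current_clock())
E
```

```text
[-0.75  0.27  3.5  -0.03 -0.25  0.08]
scene plane [-0.0033  0.0167  0.0845]
knob c [0.50892823 0.14380146] 88
axis 1.3259725835843261 [0.00590205 0.01360099]
top plane [-0.0035 -0.0064  0.0849]
knob c [0.50516796 0.14534609] 115
axis 1.3897414657786507 [0.00605881 0.01323105]
25.125
```

View pics/r1.png

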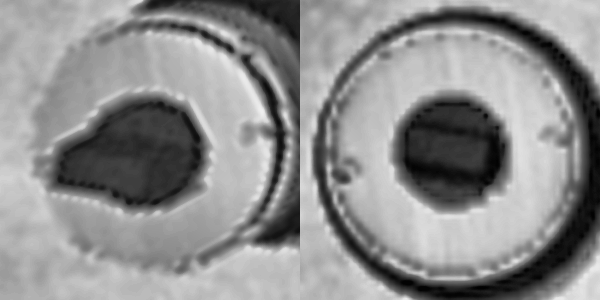

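The top view shows the lid ribs at (343,168) and (555,135), which is -1.42 rad. The knob bar is at -1.78 rad, so it has turned about 0.36 rad on the lid, which means one click. The lid is level and its foot sits about 8.5 mm below the collar's top.

```bash
python3 -c "
from bench import *
print(close_job())"
```

```text
the job is handed in; nothing more can be done
None
```

The lid is locked on the rotor, level and with one ratchet click by camera and torque readings, and I handed the job in at about 25 s on the clock; the judge's result was not shown.

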